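# Sort taped stock cartons into dispatch trays

### The arm

A 6-joint arm with a two-finger parallel gripper is mounted at the origin on the work surface. World frame = base frame: x ahead of the robot, y to its left, z up, the work surface at z = 0. Lengths are in m, angles in rad, forces in N, time in s.
With the tool pointing down it reaches from about 0.4 to 0.825 m from the base axis. Payload 7 kg.
Tool frame: the origin (TCP) lies midway between the tips of the shut fingers; the grasp point (between the pads) lies 19 mm behind it; z points along the fingers, y is the direction in which the jaws open and shut (so a half turn about z gives the same grasp; the last joint's range is limited). The gripper opens to 88 mm and grips with 3 to 60 N. Pads are 19 mm wide; open, the fingers measure 130 mm over their backs; the gripper's body (78 mm by 193 mm) begins 47 mm behind the grasp point.
Start: joints at [-0.94, 0.359, 0.012, 0, -1.224, -0.288], TCP at [0.227, -0.636, 0.227] pointing down, gripper open.
Joint ranges: [-3.07, 3.07], [-1.43, 2.12], [-1.02, 1.25], [-3.03, 1.67], [-3.05, -0], [-3.03, 3.03]. Speed limits (rad/s): [2.39, 2.39, 3.01, 3.14, 3.14, 3.14].

### API

Orientations are given as a unit quaternion [x, y, z, w].
In Python, from rig import bot gives the robot as it stands. Calls block until the motion is done:
- bot.movep(position, orientation): joint-space move of the TCP to a pose.
- bot.move_l(position, speed=0.15, rot=None): straight line of the TCP; rot=None keeps the orientation; speed is the mean speed in m/s.
- bot.move_joints(angles): joint-space move.
- bot.set_gripper(opening, force=None): finger opening in m; force is the grip in N (None keeps the last); returns when the fingers have stopped.
- bot.wait(seconds).
- bot.inverse_kinematics(position, orientation): joint angles nearest the present ones, or None.
- bot.state(): the state.
- bot.read_camera(name): name is "side" or "top" or "wrist"; returns the picture (420x560x3 uint8, red, green, blue); there is no depth.
- bot.camera_model(name): a dict with "mtx" (3x3 intrinsics, pixels), "origin" and "orientation" of the camera in the world; the wrist camera has in their place "T_tool_cam" (4x4, takes a point from camera to tool coordinates, whose origin is the TCP and whose axes are the flange's). Camera axes: x right, y up, looking along -z (the intrinsics and any distortion apply to the point x, -y, -z); pixel columns grow to the right and rows downward; lengths in m; the calibration is good to about 2 mm. A picture is of the moment at which its call begins: read the wrist's pose just before it. camera_model takes no time and is no camera call.
A pose or a line that the arm cannot do raises bot.IKError and nothing moves.
- bot.close_job(): hands the job in, once; it reports no verdict.
The state is a dict: "time_s": time; "q": joint angles; "joint_velocities": joint speeds; "joint_efforts": joint torques, N m; "tcp_pos": TCP position; "tcp_rot": TCP orientation; "wrist_force": force on the tool from outside, world axes, zero at the start; "moment": the same for the moment, N m; "width": finger opening in m.
Only numpy, scipy, OpenCV 4.12 (cv2) and the standard library are available. Lean on these libraries where they do the work, as an engineer would, in place of code of your own. Each camera call takes 0.05 s, during which the arm holds its last target. There are 200 camera calls.

### The job

Put each carton with coloured tape into the tray of its own colour, lying flat and right way up inside the rim, lengthwise along the tray. Two cartons are green: the large one goes into the green tray, and the small one centred on top of it. Leave the two untaped cartons where they are.

Things in the scene. Friction and masses are not known exactly. Their poses are not given: they have to be found in the camera images.
- green_large: Large kraft-brown carton, 50 mm (x) by 84 mm (y, its long axis) by 45 mm high, about 0.12 kg, with a wide green tape strip along its top. White barcode labels on its long sides. Loose. Origin at the centre of its underside, z up.
- green_small: Small kraft-brown carton, 40 mm (x) by 60 mm (y, its long axis) by 34 mm high, about 0.06 kg, with a wide green tape strip along its top. White barcode labels on its long sides. Loose. Origin at the centre of its underside, z up.
- blue_carton: Large kraft-brown carton, 50 mm (x) by 84 mm (y, its long axis) by 45 mm high, about 0.12 kg, with a wide blue tape strip along its top. White barcode labels on its long sides. Loose. Origin at the centre of its underside, z up.
- red_carton: Large kraft-brown carton, 50 mm (x) by 84 mm (y, its long axis) by 45 mm high, about 0.12 kg, with a wide red tape strip along its top. White barcode labels on its long sides. Loose. Origin at the centre of its underside, z up.
- plain_large: Large untaped kraft-brown carton, 50 mm (x) by 84 mm (y, its long axis) by 45 mm high, about 0.12 kg, a thin dark seam and a white label on top, no coloured tape. Not part of the job; stays where it is. White barcode labels on its long sides. Loose. Origin at the centre of its underside, z up.
- plain_small: Small untaped kraft-brown carton, 40 mm (x) by 60 mm (y, its long axis) by 34 mm high, about 0.06 kg, a thin dark seam and a white label on top, no coloured tape. Not part of the job; stays where it is. White barcode labels on its long sides. Loose. Origin at the centre of its underside, z up.
- green_tray: Low grey open tray with a green rim and a wide green bar along one outer long side (+x), fixed to the bench at an angle that varies. Inside 78 mm (x) by 116 mm (y, its long axis); outside 88 by 126 mm, the bar adds 18 mm on the +x side. Floor 4 mm thick, rim 5 mm wide, its top 8 mm above the bench (4 mm above the tray floor); bar 6 mm high. Origin at the centre of its underside, on the bench; z up.
- blue_tray: Low grey open tray with a blue rim and a wide blue bar along one outer long side (+x), fixed to the bench at an angle that varies. Inside 78 mm (x) by 116 mm (y, its long axis); outside 88 by 126 mm, the bar adds 18 mm on the +x side. Floor 4 mm thick, rim 5 mm wide, its top 8 mm above the bench (4 mm above the tray floor); bar 6 mm high. Origin at the centre of its underside, on the bench; z up.
- red_tray: Low grey open tray with a red rim and a wide red bar along one outer long side (+x), fixed to the bench at an angle that varies. Inside 78 mm (x) by 116 mm (y, its long axis); outside 88 by 126 mm, the bar adds 18 mm on the +x side. Floor 4 mm thick, rim 5 mm wide, its top 8 mm above the bench (4 mm above the tray floor); bar 6 mm high. Origin at the centre of its underside, on the bench; z up.
Things that resemble listed ones, but are neither listed nor needed, are in the scene too. Leave any turquoise look-alike of the green_large alone.

How it is judged:
At the end, for the whole second after the job is handed in: Large cartons flat (0.06 rad) on the floor (3 mm) of their colour's tray, within 16 mm across, 18 mm along and 0.35 rad of it; small green flat (0.08 rad) on the large green (3 mm), centres within 12 mm; all four at rest; untaped cartons within 20 mm of their start (x of green_large in the frame of green_tray between -0.016 and 0.016 m and y of green_large in the frame of green_tray between -0.018 and 0.018 m and z of green_large in the frame of green_tray between 0.001 and 0.007 m and angle between each of green_large, blue_carton, red_carton's own z axis and vertical below 0.06 rad and angle between the y axis of green_large and the y axis of green_tray, either way round below 0.35 rad and x of blue_carton in the frame of blue_tray between -0.016 and 0.016 m and y of blue_carton in the frame of blue_tray between -0.018 and 0.018 m and z of blue_carton in the frame of blue_tray between 0.001 and 0.007 m and angle between the y axis of blue_carton and the y axis of blue_tray, either way round below 0.35 rad and x of red_carton in the frame of red_tray between -0.016 and 0.016 m and y of red_carton in the frame of red_tray between -0.018 and 0.018 m and z of red_carton in the frame of red_tray between 0.001 and 0.007 m and angle between the y axis of red_carton and the y axis of red_tray, either way round below 0.35 rad and horizontal distance between green_small and green_large below 0.012 m and z of green_small in the frame of green_large between 0.042 and 0.048 m and angle between green_small's own z axis and vertical below 0.08 rad and linear speed of each of green_large, green_small, blue_carton, red_carton below 0.01 m/s and distance of each of plain_large, plain_small from where it was at the start of the episode below 0.02 m); the robot touches nothing.
It fails at once if an untaped carton is moved by more than 20 mm (distance of any of plain_large, plain_small from where it was at the start of the episode above 0.02 m).
It also fails if it takes over 120 s, if anything falls off the work surface, if the arm or the gripper's body presses on something with over 40 N, if the wrist force passes 120 N, or if a joint passes its speed limit or range.

## Working session

There is one attempt and no reset: what is moved stays moved. The work goes in short steps, each a Python script; the robot and the scene stay as the last script left them, time stands still between calls to the robot, and variables do not carry over. Pictures are saved under pics/ and viewed, about 12 in all and at most 16, crops included, and the job is handed in when it is done.

```bash
ls; mkdir -p pics; python3 - <<'E'
from rig import bot
import cv2
for n in ["top","side"]:
    im=bot.read_camera(n); cv2.imwrite(f"pics/{n}0.png",im[:,:,::-1]); print(n,bot.camera_model(n))
print(bot.camera_model("wrist")); print(bot.state())
E
```

```text
pics
top {'mtx': array([[429.52819324,   0.        , 281.6219598 ],
       [  0.        , 429.52819324, 207.96857175],
       [  0.        ,   0.        ,   1.        ]]), 'origin': array([ 0.38628221, -0.06031475,  1.17399839]), 'orientation': array([ 0.01679971, -0.02062664, -0.69984565,  0.71379856])}
side {'mtx': array([[482.06921551,   0.        , 277.66389526],
       [  0.        , 482.06921551, 215.88396978],
       [  0.        ,   0.        ,   1.        ]]), 'origin': array([-0.07032963, -0.98993638,  0.71809352]), 'orientation': array([ 0.46488295, -0.12460311, -0.21228345,  0.85046672])}
{'mtx': array([[343.35799044,   0.        , 281.98947926],
       [  0.        , 343.35799044, 213.34006853],
       [  0.        ,   0.        ,   1.        ]]), 'T_tool_cam': array([[ 3.07577702e-04,  9.54132341e-01,  2.99385007e-01,
         8.15107496e-02],
       [ 9.99999603e-01, -4.29968447e-05, -8.90334833e-04,
         2.76712688e-04],
       [-8.36624647e-04,  2.99385161e-01, -9.54131975e-01,
        -1.56778692e-01],
       [ 0.00000000e+00,  0.00000000e+00,  0.00000000e+00,
         1.00000000e+00]])}
{'time_s': 0.1, 'q': array([-9.39882965e-01,  3.59340941e-01,  1.11573766e-02, -2.97001534e-04,
       -1.22408792e+00, -2.88100361e-01]), 'joint_velocities': array([-0.00187812, -0.0022982 ,  0.00289427,  0.00101077, -0.00046721,
       -0.0010385 ]), 'joint_efforts': array([-2.30363294e-03, -5.84160161e+01,  2.93748450e+01,  7.01563329e+00,
        1.00538073e-02, -7.33478873e-05]), 'tcp_pos': array([ 0.226722  , -0.63532976,  0.22570484]), 'tcp_rot': array([-1.70518535e-01,  9.85354183e-01,  7.22994496e-04, -2.01976071e-04]), 'wrist_force': array([-0.29803526, -0.45216606, -0.02660035]), 'moment': array([-0.01985683,  0.03175167, -0.03849338]), 'width': 0.08731542141266595}
```

View pics/top0.png

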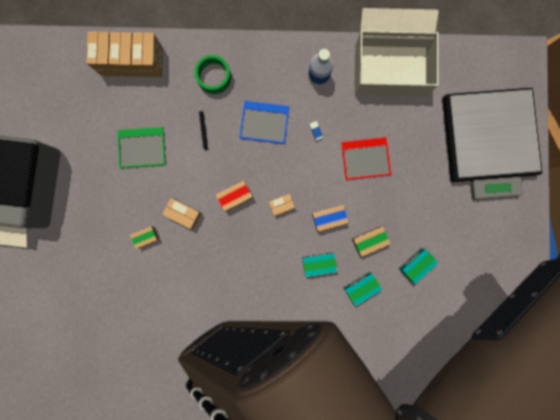

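View pics/side0.png

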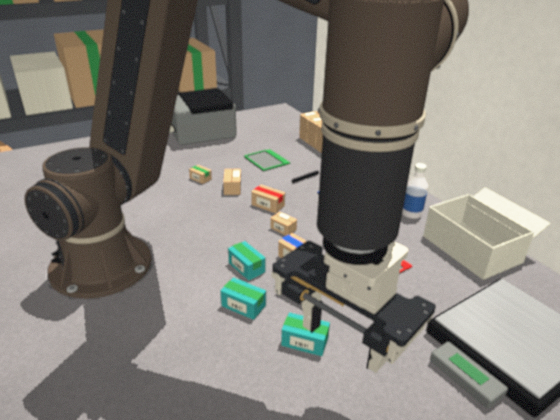

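The top view shows the green tray at (142,147), blue at (264,122) and red at (366,158). The cartons are green_small (144,238), red (234,196), blue (330,218) and green_large (371,241). The plain cartons are at (182,213) and (282,205). Three turquoise decoys sit at (320,265), (363,290) and (419,266).

```bash
cat > h.py <<'E'
from rig import bot
import cv2, numpy as np
from scipy.spatial.transform import Rotation as R
def cam(name, st=None):
    m=bot.camera_model(name)
    if name=="wrist":
        T=np.eye(4); T[:3,:3]=R.from_quat(st["tcp_rot"]).as_matrix(); T[:3,3]=st["tcp_pos"]; T=T@m["T_tool_cam"]
        return m["mtx"],T[:3,:3],T[:3,3]
    return m["mtx"],R.from_quat(m["orientation"]).as_matrix(),np.array(m["origin"])
def unproj(c,px,z):
    K,Rm,o=c; px=np.atleast_2d(px).astype(float)
    d=np.c_[(px[:,0]-K[0,2])/K[0,0],-(px[:,1]-K[1,2])/K[1,1],-np.ones(len(px))]@Rm.T
    return (o+d*((z-o[2])/d[:,2])[:,None])[:,:2]
def mask(im,col):
    h=cv2.cvtColor(im,cv2.COLOR_RGB2HSV); H,S,V=[h[...,i].astype(int) for i in range(3)]
    hue={"green":(H>50)&(H<75),"blue":(H>100)&(H<130),"red":(H<5)|(H>172)}[col]
    return (hue&(S>130)&(V>45)).astype(np.uint8)
def rect(P):
    """centre, long-axis angle (-pi/2..pi/2), (long, short) of world points (m)"""
    (x,y),(w,h),a=cv2.minAreaRect((P*1000).astype(np.float32))
    if w<h: w,h,a=h,w,a+90
    a=np.radians(a); a=(a+np.pi/2)%np.pi-np.pi/2
    return np.array([x,y])/1000,a,(round(w),round(h))
def tape(im,c,col,roi,z):
    x,y,r=roi; m=mask(im,col); k=np.zeros_like(m); cv2.circle(k,(int(x),int(y)),r,1,-1)
    n,l,s,_=cv2.connectedComponentsWithStats(m*k)
    i=1+np.argmax(s[1:,4]); v,u=np.where(l==i)
    return rect(unproj(c,np.c_[u,v],z))+(s[i,4],)
def tray(im,c,col,roi,z=0.006):
    x,y,r=roi; m=mask(im,col); k=np.zeros_like(m); cv2.circle(k,(int(x),int(y)),r,1,-1); m=cv2.morphologyEx(m*k,cv2.MORPH_CLOSE,np.ones((3,3)))
    cs,hi=cv2.findContours(m,cv2.RETR_CCOMP,cv2.CHAIN_APPROX_NONE)
    def it(hole):
        L=[q for q,hh in zip(cs,hi[0]) if (hh[3]>=0)==hole]
        return rect(unproj(c,max(L,key=cv2.contourArea)[:,0],z)) if L else None
    return it(True),it(False)
E
python3 - <<'E'
from h import *
im=cv2.cvtColor(cv2.imread("pics/top0.png"),cv2.COLOR_BGR2RGB); c=cam("top")
for n,col,roi,z in [("GL","green",(371,241,20),.045),("GS","green",(144,238,20),.034),("B","blue",(330,218,22),.045),("R","red",(234,196,22),.045)]: print(n,tape(im,c,col,roi,z))
for n,x in [("green",(142,147,42)),("blue",(264,122,42)),("red",(366,158,42))]: print(n,tray(im,c,n,x))
print(unproj(c,[(182,213),(282,205),(320,265),(363,290),(320,68)],.04))
E
```

```text
GL (array([ 0.36333884, -0.30316992]), np.float64(-1.1278283484662182), (84, 20), np.int32(241))
GS (array([0.36375021, 0.29756552]), np.float64(-1.1683419861546716), (62, 15), np.int32(132))
B (array([ 0.42359857, -0.19362024]), np.float64(-1.2851617138185651), (84, 18), np.int32(221))
R (array([0.47788409, 0.06154868]), np.float64(-1.069966080488662), (85, 19), np.int32(232))
green (None, (array([0.64668585, 0.3264509 ]), np.float64(-1.4809375265453402), (122, 25)))
blue (None, (array([ 0.71952161, -0.01661244]), np.float64(1.5230161542036216), (124, 40)))
red ((array([ 0.5819834, -0.2958512]), np.float64(-1.4394807220344568), (121, 83)), (array([ 0.59062061, -0.29460547]), np.float64(-1.4363735620563913), (127, 107)))
[[ 0.4279033   0.19668683]
 [ 0.45430568 -0.06671098]
 [ 0.29844081 -0.16959529]
 [ 0.23546037 -0.28327712]
 [ 0.8256885  -0.16176102]]
```

```bash
sed -i 's/def mask(im,col):/def mask(im,col,smin=130):/; s/(S>130)/(S>smin)/; s/m=mask(im,col); k=np.zeros_like(m); cv2.circle(k,(int(x),int(y)),r,1,-1); m=cv2/m=mask(im,col,smin); k=np.zeros_like(m); cv2.circle(k,(int(x),int(y)),r,1,-1); m=cv2/; s/roi,z=0.006)/roi,z=0.006,smin=80)/' h.py
cat >> h.py <<'E'
def quat(b):
    y=np.array([np.cos(b),np.sin(b),0]); z=np.array([0,0,-1.])
    return R.from_matrix(np.c_[np.cross(y,z),y,z]).as_quat()
def options(xy,a,z):
    """reachable tool yaws for a carton with long axis a, nearest joint solution first"""
    q0=bot.state()["q"]; o=[]
    for b in (a+np.pi/2,a-np.pi/2):
        s=[bot.inverse_kinematics([*xy,h],quat(b)) for h in (z,HI)]
        if all(x is not None for x in s): o.append((abs(s[1]-q0).max()+abs(s[1][5])*.3,b))
    return [b for _,b in sorted(o)]
HI=0.17
def pick(xy,a,z,width,force=25):
    b=options(xy,a,z)[0]; bot.set_gripper(width+.028)
    bot.movep([*xy,HI],quat(b)); bot.move_l([*xy,z],.12); bot.set_gripper(width-.02,force)
    print("grip width",bot.state()["width"]); bot.move_l([*xy,HI],.15); print("lifted",bot.state()["width"],bot.state()["time_s"])
def place(xy,a,z,width):
    b=options(xy,a,z)[0]
    bot.movep([*xy,HI],quat(b)); bot.move_l([*xy,z+.03],.15); bot.move_l([*xy,z+.0015],.05); print("force z",bot.state()["wrist_force"][2])
    bot.set_gripper(width+.024); bot.move_l([*xy,HI],.15); print("placed",bot.state()["time_s"])
E
python3 - <<'E'
from h import *
im=cv2.cvtColor(cv2.imread("pics/top0.png"),cv2.COLOR_BGR2RGB); c=cam("top")
for s in (60,80,100):
  for n,x in [("green",(142,147,42)),("blue",(264,122,42)),("red",(366,158,42))]: print(s,n,tray(im,c,n,x,smin=s))
for p,a in [((.363,-.303),-1.128),((.364,.2975),-1.168),((.4236,-.1936),-1.285),((.478,.0615),-1.07),((.60,.326),-1.5),((.70,-.017),1.523),((.582,-.296),-1.44)]: print(options(p,a,.012))
E
```

```text
60 green ((array([0.5997876, 0.3222619]), np.float64(-1.4776130193328099), (118, 80)), (array([0.6080863 , 0.32315125]), np.float64(-1.4750984875986926), (129, 109)))
60 blue ((array([ 0.67681342, -0.01192041]), np.float64(1.4660588616539876), (119, 80)), (array([ 0.6851546 , -0.01303236]), np.float64(1.46448786292695), (129, 110)))
60 red ((array([ 0.58199066, -0.2958125 ]), np.float64(-1.4489268462300489), (118, 80)), (array([ 0.59100513, -0.29499536]), np.float64(-1.439538604176274), (132, 112)))
80 green ((array([0.59948474, 0.32215714]), np.float64(-1.477604214256456), (120, 83)), (array([0.6080484 , 0.32288226]), np.float64(-1.4786930559905134), (127, 107)))
80 blue ((array([ 0.67710809, -0.01203209]), np.float64(1.4669968269899138), (120, 81)), (array([ 0.68527277, -0.01294313]), np.float64(1.4660619242892414), (128, 108)))
80 red ((array([ 0.58213239, -0.29587808]), np.float64(-1.4386653370100806), (118, 80)), (array([ 0.59082141, -0.29481976]), np.float64(-1.4384205259268752), (131, 111)))
100 green ((array([0.59926709, 0.32235239]), np.float64(-1.4776023999779637), (122, 84)), (array([0.60811932, 0.32241788]), np.float64(-1.4756542560286787), (126, 105)))
100 blue ((array([ 0.67665314, -0.01200226]), np.float64(1.4697938119247693), (120, 82)), (array([ 0.6851214 , -0.01266624]), np.float64(1.4660020031647143), (126, 107)))
100 red ((array([ 0.58211615, -0.29554181]), np.float64(-1.43946587491138), (119, 80)), (array([ 0.59067249, -0.29447589]), np.float64(-1.4399406915666058), (129, 110)))
[-2.6987963267948967, 0.44279632679489667]
[-2.7387963267948967, 0.40279632679489663]
[-2.8557963267948967, 0.28579632679489664]
[-2.640796326794897]
[-3.0707963267948966, 0.07079632679489656]
[3.0937963267948962, -0.04779632679489665]
[-3.0107963267948965, 0.1307963267948966]
```

Tray poses agree across thresholds and sizes match; starting with the blue carton.

```bash
python3 - <<'E'
from h import *
pick((.4236,-.1936),-1.285,.012,.05)
place((.6768,-.0120),1.467,.016,.05)
s=bot.state(); im=bot.read_camera("wrist"); cv2.imwrite("pics/w1.png",im[:,:,::-1])
print(tape(im,cam("wrist",s),"blue",(280,210,300),.049))
E
```

```text
grip width 0.04986878988094478
lifted 0.049947218084886925 5.575
force z -0.11261921980722156
placed 10.275
(array([ 0.68407324, -0.02262526]), np.float64(1.4664082683890065), (108, 91), np.int32(6694))
```

View pics/w1.png

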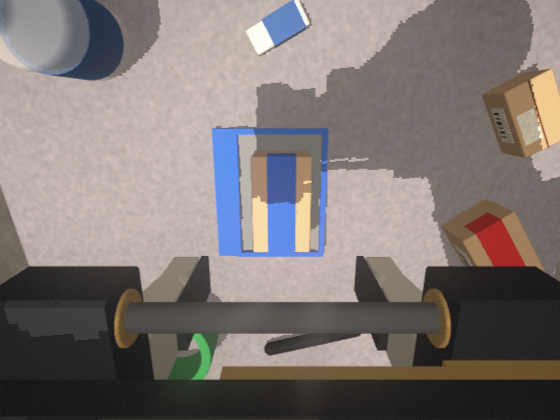

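The blue carton sits in its tray, with tape at columns 266–296 and rows 152–252, aligned with the inside at columns 240–322. I'll check it numerically while doing red and green_large.

```bash
python3 - <<'E'
from h import *
s=bot.state(); c=cam("wrist",s)
print("blue carton ctr",unproj(c,[(267,153),(296,153),(267,251),(297,251)],.049).mean(0),"tray floor/rim",unproj(c,[(213,128),(328,128),(220,256),(324,256)],.007).mean(0))
pick((.4779,.0615),-1.070,.012,.05)
place((.5820,-.2957),-1.439,.016,.05)
s=bot.state(); im=bot.read_camera("wrist"); cv2.imwrite("pics/w2.png",im[:,:,::-1])
pick((.3633,-.3032),-1.128,.012,.05)
place((.5995,.3223),-1.4776,.016,.05)
s=bot.state(); im=bot.read_camera("wrist"); cv2.imwrite("pics/w3.png",im[:,:,::-1])
bot.move_joints(bot.state()["q"]*[0,1,1,1,1,1]); im=bot.read_camera("top"); cv2.imwrite("pics/top1.png",im[:,:,::-1])
c=cam("top"); print(bot.state()["time_s"])
for n,roi in [("green",(142,147,42)),("blue",(264,122,42)),("red",(366,158,42))]:
    v,u=np.where(mask(im,n)); 
    x,y,r=roi; k=np.zeros(im.shape[:2],np.uint8); cv2.circle(k,(x,y+1),16,1,-1); v,u=np.where(mask(im,n)*k); print(n,rect(unproj(c,np.c_[u,v],.049)))
E
```

```text
blue carton ctr [ 0.67549659 -0.0143216 ] tray floor/rim [ 0.68571428 -0.01184354]
grip width 0.049462300469012725
lifted 0.049764022101190845 14.775
force z -1.283804146203635
placed 19.675
grip width 0.04987854058424952
lifted 0.04999234288045096 24.2
force z -0.8992770817770401
placed 30.0833
32.0583
green (array([0.61413824, 0.31188126]), np.float64(-1.4869677638134986), (74, 50))
blue (array([ 0.68711108, -0.03954723]), np.float64(0.02125874373880099), (48, 29))
red (array([ 0.59631702, -0.28756436]), np.float64(-1.42537864323935), (76, 52))
```

View pics/top1.png

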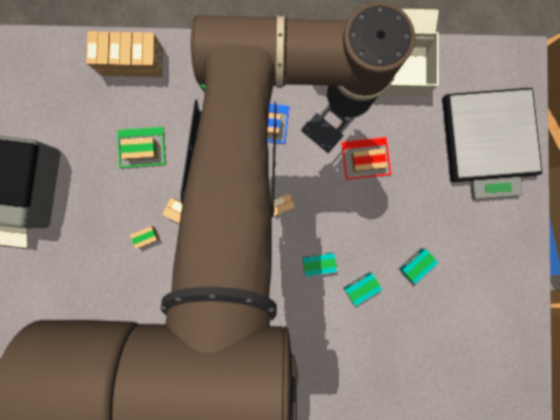

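View pics/w3.png

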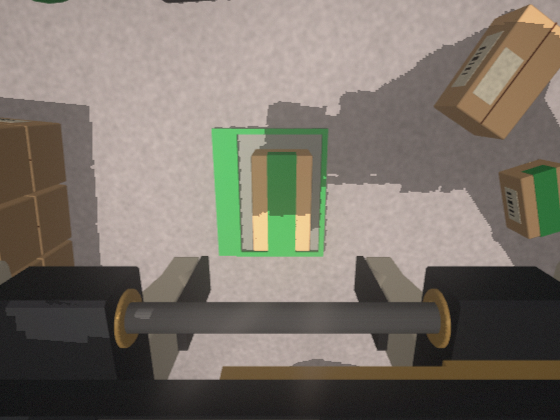

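The red and green cartons are in their trays in the top view. The w3 tape at columns 268–297 and rows 152–252 matches blue's, so green_large is centred to about 2 mm. Next is the small green carton.

```bash
python3 - <<'E'
from h import *
pick((.3638,.2976),-1.168,.010,.04,20)
place((.5995,.3223),-1.4776,.059,.04)
s=bot.state(); im=bot.read_camera("wrist"); cv2.imwrite("pics/w4.png",im[:,:,::-1])
bot.movep([.227,-.636,.227],quat(np.pi/2*0-2.8)) if 0 else bot.move_joints([-0.94,0.359,0.012,0,-1.224,-0.288])
bot.wait(.3)
for n in ("top","side"): cv2.imwrite(f"pics/{n}2.png",bot.read_camera(n)[:,:,::-1])
im=cv2.cvtColor(cv2.imread("pics/top2.png"),cv2.COLOR_BGR2RGB); c=cam("top")
print(bot.state()["time_s"])
for n,z in (("green",.083),("blue",.049),("red",.049)):
    m=mask(im,n); N,l,st,ce=cv2.connectedComponentsWithStats(m)
    for i in range(1,N):
        if 60<st[i,4] and ce[i,1]<180 and 100<ce[i,0]<420 : v,u=np.where(l==i); print(n,st[i,4],ce[i].round(),rect(unproj(c,np.c_[u,v],z)))
a=np.vstack([cv2.imread("pics/top2.png")[80:270,90:430]]); cv2.imwrite("pics/crop.png",cv2.resize(a,None,fx=2.3,fy=2.3,interpolation=cv2.INTER_CUBIC))
E
```

```text
grip width 0.040048723955458845
lifted 0.039917903998556575 37.7667
force z 0.17288507453329194
placed 41.65
45.6833
green 552 [212.  73.] (array([0.78797363, 0.11912144]), np.float64(0.799530027984872), (98, 88))
green 319 [140. 132.] (array([0.63190552, 0.30097632]), np.float64(-1.5263554086706876), (113, 24))
green 147 [131. 145.] (array([0.59782623, 0.3238374 ]), np.float64(-1.4868878107241477), (64, 15))
green 62 [150. 147.] (array([0.59482025, 0.27409848]), np.float64(-1.5355401227993424), (20, 18))
blue 73 [318.  79.] (array([ 0.79264093, -0.15597049]), np.float64(1.4038102674925304), (47, 19))
blue 356 [266. 107.] (array([ 0.70725763, -0.01813194]), np.float64(1.5230156215714032), (119, 39))
blue 220 [264. 121.] (array([ 0.67507965, -0.01370238]), np.float64(1.4660358253105583), (84, 18))
blue 116 [265. 139.] (array([ 0.63826801, -0.01146673]), np.float64(-1.5499760995773069), (119, 37))
red 870 [367. 154.] (array([ 0.5829436 , -0.28600159]), np.float64(-1.4384451102326876), (122, 103))
```

View pics/crop.png

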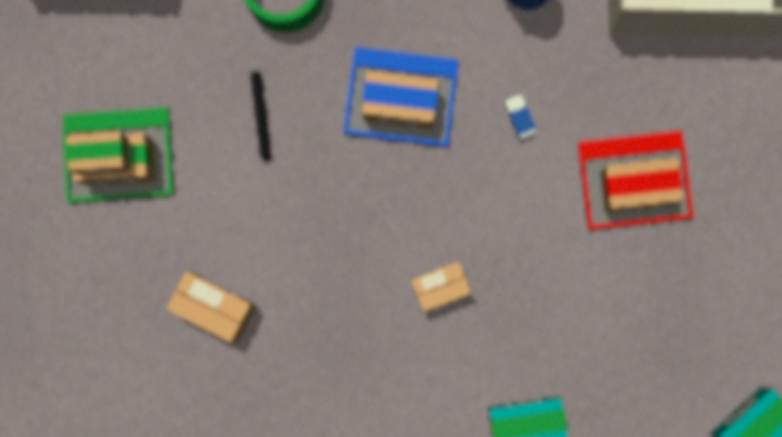

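View pics/w4.png

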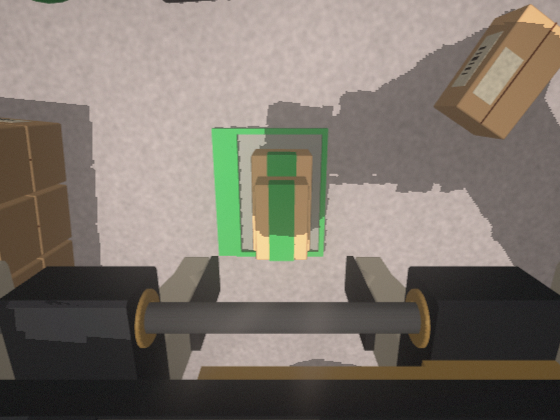

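View pics/side2.png

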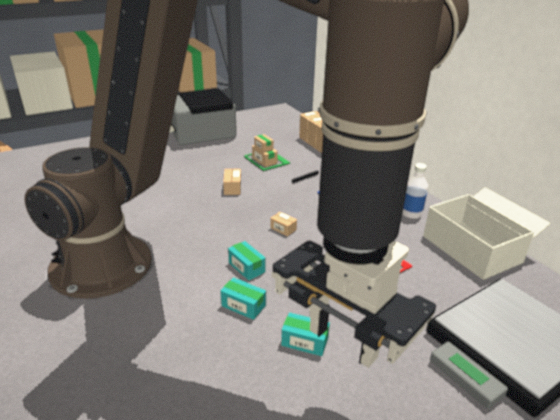

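```bash
python3 - <<'E'
from h import *
im=lambda f:cv2.cvtColor(cv2.imread(f),cv2.COLOR_BGR2RGB); c=cam("top")
def box(f,n,x0,y0,x1,y1,z):
    m=np.zeros((420,560),np.uint8); m[y0:y1,x0:x1]=1; v,u=np.where(mask(im(f),n)*m); print(n,u.min(),u.max(),v.min(),v.max(),rect(unproj(c,np.c_[u,v],z)))
box("pics/top2.png","red",352,151,388,168,.049)
box("pics/top1.png","green",119,140,159,158,.049)
print([x for x in (tray(im("pics/top2.png"),c,"red",(366,158,42)),)])
u=unproj(c,[(182,213),(282,205)],.045)
d=cv2.absdiff(cv2.imread("pics/top0.png"),cv2.imread("pics/top2.png")); print("plain diffs",d[195:235,166:200].max(),d[193:216,268:297].max())
E
```

```text
red 353 387 151 164 (array([ 0.58404718, -0.2970394 ]), np.float64(-1.4563585220875908), (93, 27))
green 119 154 143 157 (array([0.59180579, 0.31976541]), np.float64(-1.4826047402891351), (94, 32))
[((array([ 0.58267169, -0.29558069]), np.float64(-1.4249008388502764), (118, 79)), (array([ 0.59076178, -0.29486838]), np.float64(-1.4350136937471478), (131, 111)))]
plain diffs 4 5
```

```bash
python3 -c "
from h import *
bot.close_job()"
```

```text
the job is handed in; nothing more can be done
```

I placed all four taped cartons and handed the job in at about 46 s on the robot's clock. The blue, red and large green cartons are in their own trays, and the small green one is stacked on the large green one. The hand-in gives no verdict, so these are my own last checks:

- **Blue:** about 2 mm from the tray centre in both the top and wrist views, and aligned with the tray.
- **Red:** about 2 mm from the tray centre. Rim colour leaked into this measurement, but the picture agrees.
- **Large green:** by eye in the wrist picture it sits in the tray just as blue does, so roughly 2 mm off. The top-view figure was about 8 mm across, but rim pixels contaminated it (it measured 32 mm wide instead of about 20), so I gave it little weight. Even 8 mm is within the limit.
- **Small green:** flat on the large one in the side and wrist pictures, with centres about 3–4 mm apart (roughly 7 mm if the contaminated figure is used).
- **Untaped cartons:** almost no pixel change in the top view between the first and last pictures, so they did not move. The turquoise decoys were left alone.

I judged flatness by eye, not by measurement. No check failed.

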